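# Change the transfer pump over to the other wine tank

### The arm

A 7-joint arm with a two-finger parallel gripper is mounted at the origin on the work surface. World frame = base frame: x ahead of the robot, y to its left, z up, the work surface at z = 0. Lengths are in m, angles in rad, forces in N, time in s.
With the tool pointing down it reaches from about 0.4 to 0.85 m from the base axis. Payload 10.4 kg.
Tool frame: the origin (TCP) lies between the finger pads, 19 mm behind the fingertips; this is the grasp point; z points along the fingers, y is the line along which they close (so a half turn about z gives the same grasp; the last joint's range is limited). The gripper opens to 87 mm and grips with 3 to 60 N. Pads are 19 mm wide; open, the fingers measure 117 mm over their backs; the gripper's body (75 mm by 190 mm) begins 51 mm behind the grasp point.
Start: joints at [1.147, 0.332, -0.065, 1.46, 0.022, 1.35, -0.088], TCP at [0.244, -0.575, 0.241] pointing down, gripper open.
Joint ranges: [-2.6, 2.6], [-0.5, 2.12], [-1.47, 1.34], [0.16, 2.42], [-1.27, 4.41], [0.06, 2.06], [-2.6, 2.6]. Speed limits (rad/s): [2.22, 2.22, 2.79, 2.79, 3.14, 3.14, 3.14].

### API

Orientations are given as a unit quaternion [x, y, z, w].
In Python, from bench import r gives the robot as it stands.
- The arm moves only by the tool arm_command, never from a script. Its arguments are lists of equal length, an entry for each row: "xyz": the shift along the world's x, y, z in m, a list of three; "rot": the turn, a rotation vector about the world's x, y, z in rad, a list of three. In form: {"xyz": [[tx, ty, tz], ...], "rot": [[ax, ay, az], ...]}. A call has 1 to 20 rows; each row is the pose to reach, as a shift and turn from the pose commanded when the call began; what a row does not reach only later rows make up. A row lasts 1/12 s, in which the tool goes at most 41.7 mm and 7.16 degrees, less where a joint would pass 70% of its speed; a pose out of reach is approached as far as the arm can. A call with a gripper value outside its range is refused whole. "grip" is the opening, from 0 (shut) to 1 (fully open), set as the call begins (left out, the last holds). The fingers move at their own pace and stop on an object; "squeeze" is the grip in N (left out, the last holds). Time passes only in rows, so rows that repeat a pose let the fingers close. It gives the time, the measured TCP pose, the force, the opening and the grip force at its end, in the units of the state.
- r.read_state(): the state, without advancing time (a new reading comes with each control period).
- r.camera(name): name is "side" or "top" or "wrist"; returns the picture (420x560x3 uint8, red, green, blue); there is no depth.
- r.camera_model(name): a dict with "fx", "fy", "cx", "cy" (pixels), "T" (4x4, takes a point from camera to world coordinates). Camera axes: x right, y up, looking along -z (the intrinsics and any distortion apply to the point x, -y, -z); pixel columns grow to the right and rows downward; lengths in m; the calibration is good to about 2 mm. A picture is of the moment at which its call begins: read the wrist's pose just before it. camera_model takes no time and is no camera call; for the wrist camera it gives the pose at the moment of the call.
- r.close_job(): hands the job in; it is judged then, once.
Trained networks look in the newest picture that a camera, given by its name, has taken for a name from the list of things; names that differ only in an ending like _2 or _b are one class to them, and where a whole thing is asked for, a point or a joint stands for the part that bears it (a point fixed in the world has none). Each returns a list of dicts, best first, with "conf" (0 to 1); they miss things now and then, are a little off and sometimes report something else, mostly with a low value. They report only what shows in the picture. A call takes as long as a camera call. They do not tell look-alikes from the thing itself.
- r.look_for(label, camera): "at" ([x, y, z] in m, in the coordinates of the camera as it stood for that picture, good to about 4 mm: the middle of the surface that is visible of it).
- r.spot_point(label, camera): "at" ([x, y, z] in m, in the coordinates of the camera as it stood for that picture, good to about 4 mm: a listed point, or the origin of a listed thing).
The state is a dict: "time": time; "joint_positions": joint angles; "joint_vel": joint speeds; "joint_torque": joint torques, N m; "ee_pos": TCP position; "eef_rot": TCP orientation; "ft_force": force on the tool from outside, world axes, zero at the start; "torque": the same for the moment, N m; "width": finger opening in m; "grip_force": force on a finger pad.
Only numpy, scipy, OpenCV 4.12 (cv2) and the standard library are available. Lean on these libraries where they do the work, as an engineer would, in place of code of your own. Each camera call takes 0.05 s, during which the arm holds its last target. There are 200 camera calls.

### The job

The tank that is feeding the pump is empty: change over to the other tank. Swing the handle of the open valve round until it clicks fully shut, then swing the handle of the other valve round until it clicks fully open (never have both open together), and only then turn the pump's red isolator handle clockwise to on. Leave the bottle, the tasting glass and the spare clamp standing where they are, and let go of everything.

Things in the scene. Friction and masses are not known exactly. Their poses are not given: they have to be found in the camera images.
- manifold: Stainless feed manifold with a grey pump, one fixed unit. Origin on the bench under its tee; its pipe runs along its y, axis 100 mm up; pump and red hoses lie to its +x. The two valves sit 120 mm either side of the tee, turned as the manifold is; which is in use varies. Besides the valves nothing of it is higher than 165 mm within 200 mm of the tee; the motor behind reaches 200 mm.
- valve_in_use: The butterfly valve of the empty tank, open at the start. Fixed; steel, round body 92 mm across, clamps 82 mm across on both sides. Origin at bench level under its upright stem; the pipe passes along its y axis. The other valve looks just the same. The lever's hub on the stem is the highest part, 198 mm above the bench.
- valve_standby: The butterfly valve of the full tank, shut at the start; otherwise just as the valve in use.
- handle_in_use (a joint): Angle of the lever handle of the valve in use about its upright stem, rad, anticlockwise from above: 0 = shut (lever points to the valve's -x, across the pipe, towards the robot), 1.571 = open (points to the valve's -y, along the pipe); stops at both. An over-centre spring holds it at either stop: up to 10 N at the grip to pass half way, then it snaps over to the far stop by itself.
- handle_standby (a joint): The same for the handle of the standby valve: 0 = shut, 1.571 = open.
- hinge_in_use (a point): On the stem axis of the valve in use, at the lever's mid-plane (181 mm above the bench). Its axes are the valve's.
- hinge_standby (a point): The same point of the standby valve.
- grip_in_use (a point): Middle of the blue grip of the valve in use, 95 mm from the stem; turns with the lever, which points to this point's -x. The lever is level, 130 mm long from the stem; its grip, from 58 to 130 mm, is 24 mm wide and 16 mm thick. Below the grip nothing is higher than 143 mm above the bench.
- grip_standby (a point): The same point of the standby valve's lever.
- isolator: The pump's isolator: grey switch box (115 by 95 by 70 mm) with a yellow 66 mm plate, on a post fixed to the bench. Origin at bench level under the middle of its face, which lies 165 mm up and slopes 25 degrees: it looks up and towards the box's -x. Box x points away from the operator, y to the left. Its highest edge is 190 mm above the bench, apart from the handle.
- isolator_handle (a joint): Angle of the red isolator handle about the normal of the sloped face, rad, clockwise as one looks at the face: 0 = off (the white-lined end of the bar points to the box's +y, left), 1.571 = on (it points up the slope, to a green mark). It clicks into both positions, needs up to 0.35 N m to half way and beyond that runs on by itself.
- isolator_grip (a point): On the isolator handle's axis, 35 mm above the sloped face, where the TCP goes to grip it. Turns with the handle: its z is the face normal, pointing out; its y runs along the bar to the white-lined end. The bar is 64 mm long, 18 mm wide, and stands from 13 to 41 mm above the face on a 50 mm round disc.
- bottle: Bystander: full, corked dark-green wine bottle standing, 75 mm across and 300 mm tall, 1.2 kg. Origin at the centre of its foot.
- glass: Bystander: tasting glass standing, 65 mm across and 153 mm tall. Origin at the centre of its foot.
- spare_clamp: Bystander: steel pipe clamp lying flat on the bench, a ring 82 mm across and 18 mm high with a lug and brass wing nut on one side. Origin at the centre of the ring's underside.
Mind the look-alikes: they are no part of the job. Leave any brown or purple look-alike of the isolator alone.

How it is judged:
By the outcome, as a careful person would: the job done as asked, in the order asked, and still so for the second after the job is handed in, with the robot touching nothing.
It also fails if it takes over 70 s, if anything falls off the work surface, if the arm or the gripper's body presses on something with over 40 N, if the wrist force passes 120 N, or if a joint passes its speed limit or range.

## Working session

There is one attempt and no reset: what is moved stays moved. The work goes in short steps, Python scripts to look and compute and a tool call to move; the robot and the scene stay as the last step left them, time stands still between calls to the robot, and variables do not carry over. Pictures are saved under pics/ and viewed, at most 10 in all, crops included, and the job is handed in when it is done.

Besides the shell and the picture viewer there is one more tool, called after ">>>" as name(argument=value, ...) on one line, values as JSON. arm_command: Moves the arm, as the interface text tells. Its arguments: {"type":"object","properties":{"xyz":{"type":"array"},"rot":{"type":"array"},"grip":{"type":"number"},"squeeze":{"type":"number"}},"required":["xyz","rot"]}

```bash
mkdir -p pics; cat > h.py <<'E'
from bench import r
import numpy as np, cv2
from scipy.spatial.transform import Rotation as R
def pic(c,n):
    im=r.camera(c); cv2.imwrite(f'pics/{n}.png',im[:,:,::-1]); return im
def w(c,p,T=None):
    T=r.camera_model(c)['T'] if T is None else T
    return (np.array(T)@np.r_[p,1])[:3]
def find(c,labels,f='spot_point',n=3):
    for l in labels:
        for d in getattr(r,f)(l,c)[:n]:
            print(c,l,np.round(w(c,d['at']),3),round(d['conf'],2))
E
python3 - <<'E'
from h import *
a=pic('top','top0');b=pic('side','side0')
cv2.imwrite('pics/both.png',cv2.resize(np.vstack([a,b])[:,:,::-1],None,fx=.71,fy=.71))
L=['manifold','valve_in_use','grip_in_use','hinge_in_use','isolator','isolator_grip','bottle','glass','spare_clamp','grip_standby','hinge_standby']
find('top',L);find('side',L[:6])
s=r.read_state();print(s['time'],s['ee_pos'],s['eef_rot'])
E
```

```text
top manifold [ 0.547 -0.084  0.001] 0.81
top valve_in_use [ 0.54   0.034 -0.002] 0.74
top grip_in_use [ 0.544 -0.06   0.18 ] 0.8
top hinge_in_use [0.54  0.039 0.181] 0.74
top isolator [0.278 0.363 0.001] 0.7
top isolator [0.475 0.685 0.001] 0.66
top isolator [ 0.511  0.39  -0.002] 0.59
top isolator_grip [0.258 0.357 0.196] 0.67
top isolator_grip [0.461 0.68  0.195] 0.67
top isolator_grip [0.496 0.389 0.197] 0.51
top bottle [ 0.393 -0.428 -0.001] 0.9
top spare_clamp [ 0.385 -0.157  0.002] 0.73
top spare_clamp [ 0.545 -0.061  0.178] 0.52
top grip_standby [ 0.453 -0.209  0.182] 0.76
top grip_standby [ 0.393 -0.429 -0.001] 0.39
top hinge_standby [ 0.543 -0.206  0.18 ] 0.78
side manifold [ 0.543 -0.092  0.001] 0.55
side valve_in_use [ 0.548  0.033 -0.001] 0.96
side valve_in_use [ 0.393 -0.432 -0.002] 0.16
side grip_in_use [ 0.545 -0.063  0.181] 0.63
side grip_in_use [0.496 0.386 0.193] 0.19
side hinge_in_use [0.538 0.031 0.178] 0.79
side isolator [ 0.478  0.685 -0.003] 0.94
side isolator [0.499 0.386 0.194] 0.35
side isolator_grip [0.463 0.68  0.193] 0.72
side isolator_grip [0.5   0.392 0.192] 0.7
side isolator_grip [0.256 0.359 0.199] 0.69
0.95 [ 0.24387872 -0.57548816  0.24129612] [9.79988889e-01 1.99052188e-01 2.75403978e-05 6.07793037e-05]
```

View pics/top0.png

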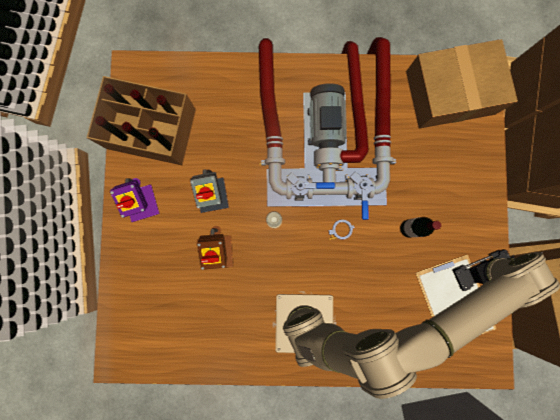

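View pics/side0.png

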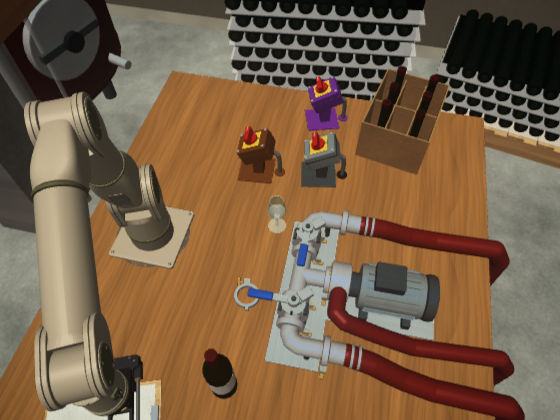

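The top view shows the open valve's lever running along the pipe at about (325,185), and the shut lever pointing at the robot at about (365,210). The grey isolator is at (207,190), with purple (128,200) and brown (212,252) look-alikes, the glass is at (275,220) and the bottle at (415,227). The side view agrees. I'll rise above the bottle first, then push the open lever with closed fingers.

>>> arm_command(xyz=[[0, 0, 0.04], [0, 0, 0.08], [0, 0, 0.12], [0, 0, 0.16], [0.02, 0.03, 0.16], [0.04, 0.06, 0.16], [0.06, 0.09, 0.16], [0.08, 0.12, 0.16], [0.1, 0.15, 0.16], [0.115, 0.185, 0.16], [0.13, 0.22, 0.16], [0.15, 0.25, 0.16], [0.17, 0.28, 0.16], [0.19, 0.31, 0.16], [0.21, 0.34, 0.16], [0.23, 0.37, 0.16], [0.25, 0.4, 0.16], [0.28, 0.43, 0.16], [0.31, 0.46, 0.16], [0.31, 0.46, 0.16]], rot=[[0, 0, 0], [0, 0, 0], [0, 0, 0.05], [0, 0, 0.12], [0, 0, 0.2], [0, 0, 0.28], [0, 0, 0.36], [0, 0, 0.44], [0, 0, 0.52], [0, 0, 0.6], [0, 0, 0.68], [0, 0, 0.76], [0, 0, 0.84], [0, 0, 0.92], [0, 0, 1.0], [0, 0, 1.08], [0, 0, 1.16], [0, 0, 1.17], [0, 0, 1.17], [0, 0, 1.17]], grip=0, squeeze=20)

```text
time: 2.62
ee_pos: [0.557, -0.108, 0.4002]
eef_rot: [0.704, 0.71, 0.001, -0.001]
ft_force: [0.2, 0.9, -0.3]
width: 0.0003
grip_force: 0.0
```

```bash
python3 - <<'E'
from h import *
s=r.read_state();print(s['time'],np.round(s['ee_pos'],3),R.from_quat(s['eef_rot']).as_matrix().round(2),np.round(s['joint_positions'],2),s['ft_force'])
pic('wrist','w1')
L=['hinge_in_use','grip_in_use','hinge_standby','grip_standby','glass','isolator','isolator_grip']
find('wrist',L)
E
```

```text
2.6167 [ 0.557 -0.108  0.4  ] [[-0.01  1.    0.  ]
 [ 1.    0.01  0.  ]
 [ 0.    0.   -1.  ]] [ 0.58  0.22 -0.57  1.3   0.11  1.65  0.04] [ 0.16340658  0.90097785 -0.27167266]
wrist hinge_in_use [0.538 0.027 0.18 ] 0.95
wrist grip_in_use [ 0.539 -0.074  0.177] 0.64
wrist hinge_standby [ 0.542 -0.217  0.186] 0.6
wrist glass [ 0.418  0.12  -0.004] 0.83
```

View pics/w1.png

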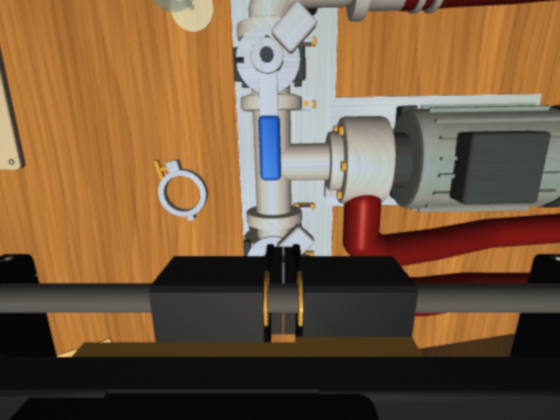

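Wrist view: the open lever's blue grip runs from (270,118) to (270,178), its hub is at (266,55), and the space on its +x side is clear. I'll go down there and push towards −x.

>>> arm_command(xyz=[[0.01, 0.015, -0.03], [0.02, 0.03, -0.06], [0.035, 0.045, -0.09], [0.035, 0.045, -0.12], [0.035, 0.045, -0.15], [0.035, 0.045, -0.18], [0.035, 0.045, -0.2], [0.035, 0.045, -0.212], [0.025, 0.045, -0.212], [0.013, 0.045, -0.212], [0.0, 0.042, -0.212], [-0.013, 0.04, -0.212], [-0.026, 0.041, -0.212], [-0.038, 0.043, -0.212], [-0.051, 0.047, -0.212], [-0.063, 0.052, -0.212], [-0.074, 0.059, -0.212], [-0.084, 0.066, -0.212], [-0.093, 0.076, -0.212], [-0.093, 0.076, -0.212]], rot=[[0, 0, 0], [0, 0, 0], [0, 0, 0], [0, 0, 0], [0, 0, 0], [0, 0, 0], [0, 0, 0], [0, 0, 0], [0, 0, 0], [0, 0, 0], [0, 0, 0], [0, 0, 0], [0, 0, 0], [0, 0, 0], [0, 0, 0], [0, 0, 0], [0, 0, 0], [0, 0, 0], [0, 0, 0], [0, 0, 0]])

```text
time: 4.68
ee_pos: [0.46, -0.0379, 0.19]
eef_rot: [0.707, 0.708, 0.0, 0.001]
ft_force: [0.4, -0.7, -0.4]
width: 0.0005
grip_force: 0.0
```

```bash
python3 - <<'E'
from h import *
s=r.read_state();print(s['time'],np.round(s['ee_pos'],3),s['ft_force'])
a=r.camera('wrist');b=r.camera('top')
cv2.imwrite('pics/m1.png',np.hstack([cv2.resize(a,(400,300)),cv2.resize(b[130:280,200:400],(400,300))])[:,:,::-1])
for c in ['top','wrist']: find(c,['grip_in_use'])
E
```

```text
4.6833 [ 0.46  -0.038  0.19 ] [ 0.42058408 -0.7202779  -0.36463978]
top grip_in_use [0.446 0.028 0.178] 0.75
wrist grip_in_use [0.446 0.017 0.178] 0.81
```

View pics/m1.png

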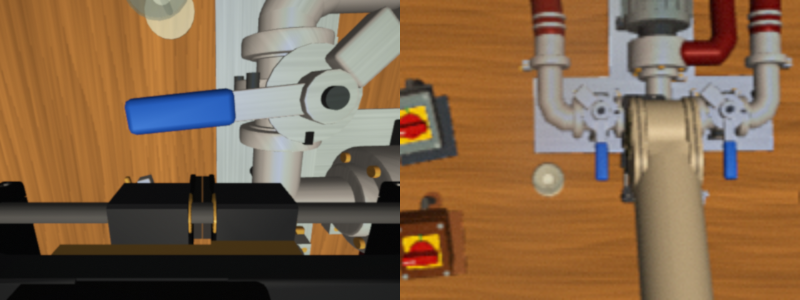

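```bash
python3 - <<'E'
from h import *
m=r.camera_model('top');print({k:v for k,v in m.items() if k!='T'})
b=r.camera('top')
hsv=cv2.cvtColor(b,cv2.COLOR_RGB2HSV)
k=cv2.inRange(hsv,(100,130,60),(125,255,255))
n,l,st,c=cv2.connectedComponentsWithStats(k)
T=np.array(m['T'])
for i in range(1,n):
    if st[i,4]>40:
        ys,xs=np.where(l==i)
        def ray(u,v,z=.189):
            d=T[:3,:3]@np.array([(u-m['cx'])/m['fx'],-(v-m['cy'])/m['fy'],-1]); return T[:3,3]+d*(z-T[2,3])/d[2]
        P=np.array([ray(u,v) for u,v in zip(xs,ys)]); ax=np.linalg.eigh(np.cov(P[:,:2].T))[1][:,1]
        print(st[i],P.mean(0).round(4),np.degrees(np.arctan2(ax[1],ax[0])))
E
```

```text
{'fx': 399.6139820824304, 'fy': 399.6139820824304, 'cx': 278.05138053546506, 'cy': 207.6368272016406}
[362 201   6  19 108] [ 0.4522 -0.2084  0.189 ] 179.98364401367988
[298 202   6  18 104] [0.4448 0.0297 0.189 ] -178.46076166358947
```

The in-use valve is shut: its lever is parallel to the other shut lever to within 1.5°, and there's no load on the tool. Next is the standby lever, pushed towards −y.

>>> arm_command(xyz=[[-0.005, -0.03, 0], [-0.01, -0.06, 0], [-0.01, -0.09, 0], [-0.01, -0.115, 0], [-0.01, -0.13, 0], [-0.01, -0.142, 0], [-0.011, -0.155, 0], [-0.011, -0.168, 0], [-0.01, -0.18, 0], [-0.008, -0.193, 0], [-0.003, -0.205, 0], [0.002, -0.216, 0], [0.01, -0.227, 0], [0.018, -0.237, 0], [0.028, -0.245, 0], [0.038, -0.252, 0], [0.038, -0.252, 0], [0.03, -0.23, 0.03], [0.02, -0.2, 0.07], [0.02, -0.18, 0.11]], rot=[[0, 0, 0], [0, 0, 0], [0, 0, 0], [0, 0, 0], [0, 0, 0], [0, 0, 0], [0, 0, 0], [0, 0, 0], [0, 0, 0], [0, 0, 0], [0, 0, 0], [0, 0, 0], [0, 0, 0], [0, 0, 0], [0, 0, 0], [0, 0, 0], [0, 0, 0], [0, 0, 0], [0, 0, 0], [0, 0, 0]])

```text
time: 6.6
ee_pos: [0.4796, -0.2232, 0.2885]
eef_rot: [0.707, 0.707, -0.0, -0.002]
ft_force: [-0.0, -0.5, 1.3]
width: 0.0007
grip_force: 0.0
```

```bash
python3 - <<'E'
from h import *
s=r.read_state();print(s['time'],np.round(s['ee_pos'],3),s['ft_force'],np.round(s['joint_positions'],2))
a=r.camera('wrist');b=r.camera('side')
cv2.imwrite('pics/m2.png',np.hstack([cv2.resize(a,(400,300)),cv2.resize(b[180:390,180:460],(400,300))])[:,:,::-1])
for c in ['side','wrist']: find(c,['grip_standby','hinge_standby'])
E
```

```text
6.6 [ 0.48  -0.223  0.288] [-0.02674006 -0.48155112  1.28829979] [ 0.76  0.13 -0.45  1.62  0.06  1.41  0.31]
side grip_standby [ 0.552 -0.3    0.182] 0.98
side hinge_standby [ 0.548 -0.209  0.181] 0.61
wrist hinge_standby [ 0.545 -0.212  0.183] 0.85
```

View pics/m2.png

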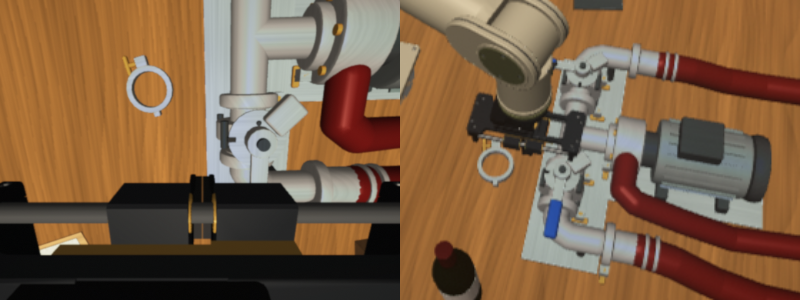

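The standby lever now points along −y, with its blue grip at about (553,217) in the combined picture: open. On to the isolator.

>>> arm_command(xyz=[[0, 0.0, 0.04], [0, 0.02, 0.07], [0, 0.05, 0.1], [0, 0.09, 0.1], [0, 0.13, 0.1], [0, 0.17, 0.1], [0, 0.21, 0.1], [0, 0.25, 0.1], [0, 0.29, 0.1], [0, 0.33, 0.1], [0, 0.37, 0.1], [0, 0.41, 0.1], [0.01, 0.44, 0.1], [0.01, 0.46, 0.1], [0.01, 0.47, 0.1], [0.01, 0.47, 0.1]], rot=[[0, 0, 0], [0, 0, 0], [0, 0, 0], [0, 0, 0], [0, 0, 0], [0, 0, 0], [0, 0, 0], [0, 0, 0], [0, 0, 0], [0, 0, 0], [0, 0, 0], [0, 0, 0], [0, 0, 0], [0, 0, 0], [0, 0, 0], [0, 0, 0]], grip=0.7)

```text
time: 8.23
ee_pos: [0.4907, 0.2463, 0.3871]
eef_rot: [0.706, 0.708, -0.001, -0.001]
ft_force: [-0.3, 0.1, -0.2]
width: 0.0612
grip_force: 0.0
```

```bash
python3 - <<'E'
from h import *
s=r.read_state();print(s['time'],np.round(s['ee_pos'],3),s['ft_force'],np.round(s['joint_positions'],2))
pic('wrist','w3')
find('wrist',['isolator','isolator_grip'])
m=r.camera_model('wrist');print(m)
E
```

```text
8.2333 [0.491 0.246 0.387] [-0.30867618  0.12764268 -0.15977541] [ 0.18  0.22 -0.88  1.37  0.17  1.63 -0.67]
wrist isolator [ 0.275  0.359 -0.001] 0.94
wrist isolator [ 0.512  0.384 -0.001] 0.56
wrist isolator_grip [0.498 0.386 0.199] 0.98
wrist isolator_grip [0.266 0.356 0.194] 0.81
{'fx': 316.38014746535714, 'fy': 316.38014746535714, 'cx': 282.8685468170355, 'cy': 211.23086607028034, 'T': array([[ 9.99998186e-01,  1.83442881e-03,  5.13378718e-04,
         4.92118754e-01],
       [-1.90474868e-03,  9.59395104e-01,  2.82059224e-01,
         3.20447355e-01],
       [ 2.48845379e-05, -2.82059690e-01,  9.59396858e-01,
         5.31958386e-01],
       [ 0.00000000e+00,  0.00000000e+00,  0.00000000e+00,
         1.00000000e+00]])}
```

View pics/w3.png

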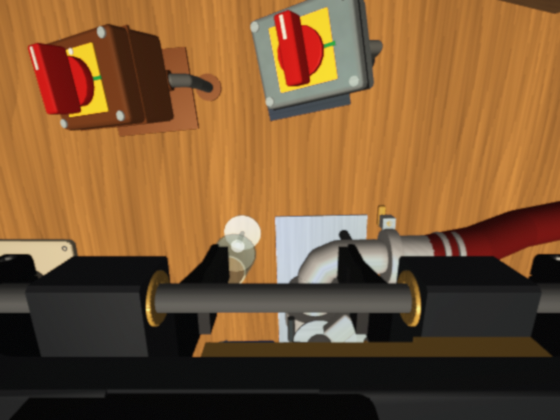

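The wrist view shows the grey isolator with its face screws at about (270,101), (354,80) and (253,28). The bar runs from (280,15) to (293,83), and the glass is undisturbed at (240,240). I'll get the box's yaw from the screws.

```bash
cat > iso.py <<'E'
from h import *
m=r.camera_model('wrist');T=np.array(m['T']);O=np.array([.512,.387,.165])
def hit(u,v,n,p):
    d=T[:3,:3]@np.array([(u-m['cx'])/m['fx'],-(v-m['cy'])/m['fy'],-1]);o=T[:3,3]
    return o+d*((p-o)@n)/(d@n)
psi=0
for _ in range(8):
    B=(R.from_euler('z',psi)*R.from_euler('y',-25,degrees=True)).as_matrix() # cols: upslope, left, normal
    a,b,c=[hit(*q,B[:,2],O) for q in [(270,101),(354,80),(253,28)]]
    e1=B.T@(b-a);e2=B.T@(c-a); a1=np.arctan2(e1[1],e1[0]);a2=np.arctan2(-e2[0],e2[1]); psi+=(a1+a2)/2
print('yaw',np.degrees(psi),np.degrees([a1,a2]),'spans',e1,e2,'centre',(b+c)/2)
n=B[:,2]; g=O+.035*n; print('grip',g,'normal',n)
cur=R.from_quat(r.read_state()['eef_rot'])
for s in (1,-1):
    # tool z=-n, tool y = s*upslope
    y=s*B[:,0];z=-n;x=np.cross(y,z);tg=R.from_matrix(np.c_[x,y,z])
    print(s,'rotvec',(tg*cur.inv()).as_rotvec().round(3))
print('hover 80mm',g+.08*n,'now',r.read_state()['ee_pos'])
for deg in (-45,-80,-90): print('turn',deg,(np.radians(deg)*n).round(3))
E
python3 iso.py
```

```text
yaw 12.447698877773666 [-0.73575616  0.73575616] spans [ 9.82370641e-02 -1.26156758e-03  4.51496983e-17] [-9.94632742e-04  7.74511030e-02 -5.09956658e-17] centre [0.5120801  0.38630217 0.16496633]
grip [0.49755607 0.38381169 0.19672077] normal [-0.41268385 -0.09109466  0.90630779]
1 rotvec [ 0.048 -0.435  0.216]
-1 rotvec [ 0.633  0.067 -2.858]
hover 80mm [0.46454136 0.37652411 0.2692254 ] now [0.49178473 0.24298198 0.38817521]
turn -45 [ 0.324  0.072 -0.712]
turn -80 [ 0.576  0.127 -1.265]
turn -90 [ 0.648  0.143 -1.424]
```

>>> arm_command(xyz=[[-0.005, 0.03, 0], [-0.01, 0.06, 0], [-0.015, 0.09, -0.01], [-0.02, 0.12, -0.03], [-0.027, 0.134, -0.06], [-0.027, 0.134, -0.09], [-0.027, 0.134, -0.119], [-0.027, 0.134, -0.119], [-0.027, 0.134, -0.119]], rot=[[0.01, -0.087, 0.043], [0.019, -0.174, 0.086], [0.029, -0.261, 0.13], [0.038, -0.348, 0.173], [0.048, -0.435, 0.216], [0.048, -0.435, 0.216], [0.048, -0.435, 0.216], [0.048, -0.435, 0.216], [0.048, -0.435, 0.216]])

```text
time: 9.13
ee_pos: [0.465, 0.3767, 0.2694]
eef_rot: [0.611, 0.761, 0.168, 0.136]
ft_force: [0.3, 0.2, 0.2]
width: 0.061
grip_force: 0.0
```

```bash
python3 - <<'E'
from h import *
s=r.read_state();print(s['time'],np.round(s['ee_pos'],4),np.round(s['joint_positions'],2))
M=R.from_quat(s['eef_rot']).as_matrix();print(M.round(3))
pic('wrist','w4');find('wrist',['isolator_grip'])
g=np.array([.4976,.384,.1967]);print('d',g-s['ee_pos'])
E
```

```text
9.1333 [0.465  0.3767 0.2694] [ 0.05  0.08 -0.99  1.8   0.42  0.99 -0.88]
[[-0.215  0.885  0.412]
 [ 0.977  0.196  0.089]
 [-0.002  0.422 -0.907]]
wrist isolator_grip [0.496 0.391 0.196] 0.56
d [ 0.03256205  0.00729784 -0.07266975]
```

View pics/w4.png

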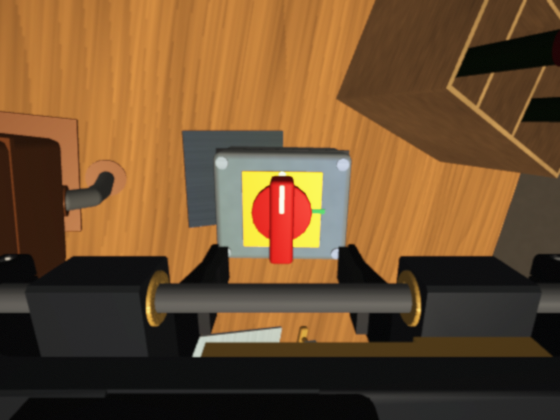

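The jaws are aligned with the bar: it's at (282,220), and the green mark is at (318,211). I'll go down along the face normal and grip.

>>> arm_command(xyz=[[0.008, 0.002, -0.018], [0.016, 0.004, -0.036], [0.024, 0.005, -0.054], [0.03, 0.007, -0.066], [0.0325, 0.0073, -0.0725], [0.0325, 0.0073, -0.0725], [0.0325, 0.0073, -0.0725]], rot=[[0, 0, 0], [0, 0, 0], [0, 0, 0], [0, 0, 0], [0, 0, 0], [0, 0, 0], [0, 0, 0]])

```text
time: 9.82
ee_pos: [0.4973, 0.3864, 0.1985]
eef_rot: [0.611, 0.761, 0.17, 0.136]
ft_force: [0.3, -0.4, 0.2]
width: 0.0609
grip_force: 0.0
```

>>> arm_command(xyz=[[0, 0, 0], [0, 0, 0], [0, 0, 0], [0, 0, 0], [0, 0, 0], [0, 0, 0], [0, 0, 0], [0, 0, 0]], rot=[[0, 0, 0], [0, 0, 0], [0, 0, 0], [0, 0, 0], [0, 0, 0], [0, 0, 0], [0, 0, 0], [0, 0, 0]], grip=0, squeeze=50)

```text
time: 10.48
ee_pos: [0.4962, 0.386, 0.1969]
eef_rot: [0.611, 0.762, 0.169, 0.135]
ft_force: [-0.8, -2.0, 1.3]
width: 0.0176
grip_force: 50.0
```

>>> arm_command(xyz=[[0, 0, 0], [0, 0, 0], [0, 0, 0], [0, 0, 0], [0, 0, 0], [0, 0, 0], [0, 0, 0], [0, 0, 0], [0, 0, 0], [0, 0, 0], [0, 0, 0], [0, 0, 0], [0, 0, 0], [0, 0, 0], [0, 0, 0], [0, 0, 0]], rot=[[0.041, 0.009, -0.091], [0.083, 0.018, -0.181], [0.124, 0.027, -0.272], [0.165, 0.036, -0.362], [0.207, 0.046, -0.453], [0.248, 0.055, -0.544], [0.289, 0.064, -0.634], [0.33, 0.073, -0.725], [0.372, 0.082, -0.815], [0.413, 0.091, -0.906], [0.454, 0.1, -0.997], [0.496, 0.109, -1.087], [0.537, 0.118, -1.178], [0.57, 0.126, -1.25], [0.57, 0.126, -1.25], [0.57, 0.126, -1.25]])

```text
time: 11.82
ee_pos: [0.4953, 0.3864, 0.1965]
eef_rot: [0.956, 0.199, 0.216, -0.003]
ft_force: [-7.4, 0.3, 1.2]
width: 0.0174
grip_force: 50.0
```

```bash
python3 - <<'E'
from h import *
s=r.read_state();print(s['time'],np.round(s['ee_pos'],4),np.round(s['joint_positions'],2),s['ft_force'],s['torque'])
print(R.from_quat(s['eef_rot']).as_matrix().round(3))
E
```

```text
11.8167 [0.4953 0.3864 0.1965] [-0.17  0.2  -0.77  1.84  0.55  0.88 -2.36] [-7.43125013  0.26543225  1.18593293] [-0.50907626  1.68543044 -0.36644261]
[[ 0.827  0.382  0.412]
 [ 0.379 -0.921  0.091]
 [ 0.414  0.081 -0.907]]
```

>>> arm_command(xyz=[[0, 0, 0], [0, 0, 0], [0, 0, 0], [0, 0, 0], [0, 0, 0], [0, 0, 0], [-0.008, -0.002, 0.018], [-0.016, -0.004, 0.036], [-0.024, -0.006, 0.054], [-0.033, -0.007, 0.072], [-0.045, -0.01, 0.1], [-0.05, -0.012, 0.13], [-0.05, -0.05, 0.15], [-0.05, -0.09, 0.15], [-0.05, -0.13, 0.15], [-0.05, -0.13, 0.15]], rot=[[0, 0, 0], [0, 0, 0], [0, 0, 0], [0, 0, 0], [0, 0, 0], [0, 0, 0], [0, 0, 0], [0, 0, 0], [0, 0, 0], [0, 0, 0], [0, 0, 0], [0, 0, 0], [0, 0, 0], [0, 0, 0], [0, 0, 0], [0, 0, 0]], grip=0.7)

```text
time: 13.15
ee_pos: [0.4481, 0.2485, 0.3478]
eef_rot: [0.956, 0.195, 0.218, -0.001]
ft_force: [1.4, 0.7, -0.7]
width: 0.0612
grip_force: 0.0
```

```bash
python3 - <<'E'
from h import *
s=r.read_state();print(s['time'],np.round(s['ee_pos'],4),s['ft_force'],s['width'])
a=r.camera('side');b=r.camera('top')
cv2.imwrite('pics/m5.png',np.vstack([np.hstack([cv2.resize(a[100:220,220:380],(400,300)),cv2.resize(b[150:225,170:270],(400,300))]),np.hstack([cv2.resize(a[180:390,180:460],(400,300)),cv2.resize(b[130:250,250:410],(400,300))])])[:,:,::-1])
find('side',['grip_in_use','grip_standby'])
find('top',['grip_in_use','grip_standby','bottle','glass','spare_clamp'])
E
```

```text
13.15 [0.4481 0.2485 0.3478] [ 1.40941929  0.68993915 -0.74280018] 0.06124411068441747
side grip_in_use [0.449 0.03  0.182] 0.57
side grip_standby [ 0.552 -0.3    0.187] 0.69
top grip_in_use [0.446 0.032 0.179] 0.69
top grip_standby [ 0.551 -0.305  0.18 ] 0.5
top bottle [ 0.39  -0.43  -0.002] 0.92
top bottle [ 0.515  0.392 -0.   ] 0.62
top glass [0.42  0.129 0.   ] 0.48
top spare_clamp [ 0.386 -0.154  0.003] 0.6
top spare_clamp [0.512 0.393 0.003] 0.5
top spare_clamp [0.541 0.037 0.182] 0.47
```

View pics/m5.png

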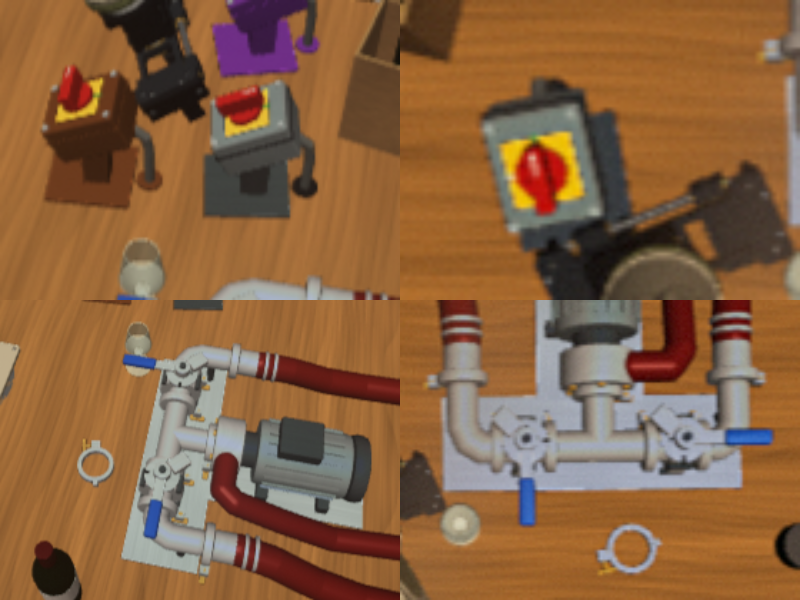

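The picture shows the isolator bar pointing up the slope, the in-use valve shut across the pipe and the standby valve open along it. The bottle, glass and clamp are where they were, and the gripper is clear. I'll hand it in.

```bash
python3 -c "
from bench import r
print(r.close_job())"
```

```text
the job is handed in; nothing more can be done
None
```

The changeover is done and handed in at about 13 s on the robot's clock: the empty tank's valve was shut first, then the other valve opened and the isolator turned on; the bottle, glass and clamp were left standing, and the arm is clear of everything.

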